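# Lay out the lubricator parts

### The job

Lay out the lubricator parts on the aluminium board: stand the strainer, cone up, midway between the black pump block and the round gauge stand and drop the small collar over its cone, and stand the clear tube upright in the middle of the pump block's top with the black cap plugged into its mouth. Lay the large spacer ring flat on the board just past the gauge stand, on the side away from the pump block and in line with both, leaving a gap of about 4 cm. Leave the wrench and the white bin where they are, and let go of everything.

Things in the scene. Friction and masses are not known exactly. Their poses are not given: they have to be found in the camera images.
- board: Fixed flat aluminium board on the bench, 100 (x) by 560 (y) by 6 mm thick. Origin: centre of its underside, at bench height; x across it (away from the robot), y along its length, z up; its yaw is at most 10 degrees. The pump block and the gauge stand are fixed on its long centre line, 110 mm either side of its centre; which of them is at +y varies.
- pump: Black pump block fixed on the board, 70 by 70 by 50 mm high, flat top with a dark round seat mark 60 mm across (no recess, 0.5 mm high look only), a small grease nipple sticking 16 mm out of its -x side at 22 mm height. Origin: centre of its underside (on the board's top), z up.
- gauge: Grey round gauge stand fixed on the board, 80 mm diameter to 35 mm height, then a steel rim 68 mm diameter to 45 mm, white dial on top. Origin: centre of its underside (on the board's top), z up.
- tube: Loose clear plastic reservoir tube with a black band at its foot, outer diameter 56 mm (57 at the band), inner 50 mm, 90 mm high, closed flat bottom, open top, about 120 g, stands upright on the bench. Origin: centre of its underside, z up along the tube.
- cap: Loose black ribbed cap, lying plug down: a grip disc 60 mm diameter (62 over the ribs) from 6 to 26 mm height, below it a plug 44 mm diameter and 6 mm long (tapering to 40 mm at the bottom) that fits loosely in the tube's 50 mm mouth. About 60 g. Origin: centre of the plug's underside, z up; seated, the origin is 84 mm above the tube's origin.
- strainer: Loose metal strainer: a ringed cylindrical base 42 mm diameter (43 over the rings), 20 mm high, and on it a cone, 30 mm diameter from 20 to 24 mm height, tapering to a 6 mm wide tip at 60 mm. About 120 g. Starts standing cone up. Origin: centre of its underside, z up.
- collar: Loose small steel ring (collar), outer diameter 46 mm, hole 35 mm, 14 mm high, about 50 g, lying flat. Over the strainer's cone it comes to rest on the 20 mm high base. Origin: centre of its underside, z along its axis.
- spacer: Loose large steel ring (spacer), outer diameter 60 mm, hole 40 mm, 16 mm high, about 120 g, lying flat. Origin: centre of its underside, z along its axis. With a 40 mm gap to the gauge stand its centre is 110 mm from the gauge stand's centre.
- wrench: Loose steel wrench 300 mm long lying on the bench beyond the board: a bystander, not to be disturbed. Origin: centre of its underside, x along its length.
- bin: Loose open white plastic bin with small fittings in it, 130 by 110 by 50 mm high, to the left of the board: a bystander, not to be disturbed. Origin: centre of its underside.
Mind the look-alikes: they are no part of the job. Leave any blue or yellow look-alike of the spacer alone.

How it is judged:
At the end, for the whole second after the job is handed in: Tube within 12 mm of the pump block's centre, cap seated in it; strainer within 15 mm of midway, collar level round its cone; spacer flat past the gauge, 95-125 mm centre to centre, within 15 mm of the line; wrench and bin within 20 mm of their starts; all upright, released, at rest (horizontal distance between tube and pump below 0.012 m and z of tube in the frame of pump between 0.046 and 0.056 m and angle between each of tube, strainer's own z axis and vertical below 0.08 rad and horizontal distance between cap and tube below 0.008 m and z of cap in the frame of tube between 0.08 and 0.088 m and angle between cap's own z axis and vertical below 0.1 rad and horizontal distance between strainer and board below 0.015 m and z of strainer in the frame of board between 0.003 and 0.01 m and horizontal distance between collar and strainer below 0.008 m and ((angle between collar's own z axis and vertical below 0.1 rad and z of collar in the frame of strainer between 0.016 and 0.024 m) or (angle between collar's own z axis and vertical above 3.04 rad and z of collar in the frame of strainer between 0.03 and 0.038 m)) and x of spacer in the frame of board between -0.015 and 0.015 m and horizontal distance between spacer and gauge between 0.095 and 0.125 m and horizontal distance between spacer and pump above 0.3 m and ((angle between spacer's own z axis and vertical below 0.08 rad and z of spacer in the frame of board between 0.003 and 0.01 m) or (angle between spacer's own z axis and vertical above 3.06 rad and z of spacer in the frame of board between 0.019 and 0.026 m)) and linear speed of each of tube, cap, strainer, collar, spacer below 0.01 m/s and distance of each of wrench, bin from where it was at the start of the episode below 0.02 m); the robot touches nothing.
It fails at once if the wrench is pushed away (distance of wrench from where it was at the start of the episode above 0.02 m).
It fails at once if the bin is pushed away (distance of bin from where it was at the start of the episode above 0.02 m).
It also fails if it takes over 138 s, if anything falls off the work surface, if the arm or the gripper's body presses on something with over 40 N, if the wrist force passes 120 N, or if a joint passes its speed limit or range.

### The arm

A 7-joint arm with a two-finger parallel gripper is mounted at the origin on the work surface. World frame = base frame: x ahead of the robot, y to its left, z up, the work surface at z = 0. Lengths are in m, angles in rad, forces in N, time in s.
With the tool pointing down it reaches from about 0.375 to 0.925 m from the base axis. Payload 3.1 kg.
Tool frame: the origin (TCP) lies midway between the tips of the shut fingers; the grasp point (between the pads) lies 19 mm behind it; z points along the fingers, y is the direction in which the jaws open and shut (so a half turn about z gives the same grasp; the last joint's range is limited). The gripper opens to 85 mm and grips with 20 to 120 N. Pads are 22 mm wide; open, the fingers measure 114 mm over their backs; the gripper's body (76 mm by 85 mm) begins 54 mm behind the grasp point. The pads swing forward as they close: fully open they stand 13 mm farther back than shut.
Start: joints at [1.067, 0.383, 0.044, 1.598, -0.018, 1.161, -0.05], TCP at [0.257, -0.597, 0.231] pointing down, gripper open.
Joint ranges: [-2.61, 2.61], [-0.41, 2.15], [-1.48, 1.57], [0, 2.5], [-1.57, 4.71], [0.05, 1.97], [-2.85, 2.85]. Speed limits (rad/s): [2.79, 2.79, 3.14, 3.14, 3.14, 3.14, 3.14].

### API

Orientations are given as a rotation vector (axis times angle).
In Python, from workcell import arm, cams gives the robot as it stands. The module is installed in compiled form; this text tells all that it offers.
- The arm moves only by the tool servo_tool, never from a script. Its argument "motion" is a list of rows, each a list of 7 numbers: the turn, a rotation vector about the tool's x, y, z in degrees, then the shift along the tool's x, y, z in mm, then the gripper command: -1 is shut, 1 is fully open, values between are in proportion. In form: [[ax, ay, az, x, y, z, fingers], ...]. A call has 1 to 12 rows; each row is the pose to reach, as a shift and turn from the pose commanded when the call began, along the tool's axes at that moment; what a row does not reach only later rows make up. A row lasts 1/10 s, in which the tool goes at most 50 mm and 8.59 degrees, less where a joint would pass 70% of its speed; a pose out of reach is approached as far as the arm can. A call with a gripper value outside its range is refused whole. The fingers move at their own pace and stop on an object; the grip force is fixed at half the most. Time passes only in rows, so rows that repeat a pose let the fingers close. It gives the time, the measured TCP pose, the force and the opening at its end, in the units of the state.
- arm.sense(): the state, without advancing time (a new reading comes with each control period).
- cams.camera(name): name is "side" or "top"; returns (picture, depth): 384x512x3 uint8, blue, green, red; 384x512 float32, m along the optical axis (not along the pixel's ray), 0 where there is no reading.
- cams.camera_info(name): a dict with "mtx" (3x3 intrinsics, pixels), "pose" (4x4, takes a point from camera to world coordinates). Camera axes: x right, y down, z forward; pixel columns grow to the right and rows downward; lengths in m; the calibration is good to about 2 mm. A picture is of the moment at which its call begins. camera_info takes no time and is no camera call.
- arm.sign_off(): hands the job in, once; it reports no verdict.
The state is a dict: "t": time; "joints": joint angles; "qd": joint speeds; "joint_efforts": joint torques, N m; "tcp_pos": TCP position; "ee_rot": TCP orientation; "ft_force": force on the tool from outside, world axes, zero at the start; "ft_torque": the same for the moment, N m; "opening": finger opening in m.
Only numpy, scipy, OpenCV 4.12 (cv2) and the standard library are available. Lean on these libraries where they do the work, as an engineer would, in place of code of your own. Each camera call takes 0.05 s, during which the arm holds its last target.

## Working session

There is one attempt and no reset: what is moved stays moved. The work goes in short steps, Python scripts to look and compute and a tool call to move; the robot and the scene stay as the last step left them, time stands still between calls to the robot, and variables do not carry over. Pictures are saved under pics/ and viewed, and the job is handed in when it is done.

Besides the shell and the picture viewer there is one more tool, called after "Call:" as name(argument=value, ...) on one line, values as JSON. servo_tool: Moves the arm, as the interface text tells. Its arguments: {"type":"object","properties":{"motion":{"type":"array","items":{"type":"array","items":{"type":"number"}}}},"required":["motion"]}

```bash
mkdir -p pics; ls
python3 - <<'E'
from workcell import arm,cams
import cv2,numpy as np
np.set_printoptions(precision=4,suppress=True)
for n in("top","side"):
    p,d=cams.camera(n);cv2.imwrite(f"pics/{n}0.png",p);np.savez(f"{n}0.npz",p=p,d=d)
    i=cams.camera_info(n);print(n,i["mtx"],i["pose"])
print(arm.sense())
E
```

```text
pics
top [[487.2973   0.     262.2476]
 [  0.     487.2973 193.2852]
 [  0.       0.       1.    ]] [[ 0.0001 -0.9857  0.1685  0.3109]
 [-0.9999 -0.0024 -0.0134  0.0996]
 [ 0.0136 -0.1685 -0.9856  1.4343]
 [ 0.      0.      0.      1.    ]]
side [[451.2881   0.     253.5374]
 [  0.     451.2881 196.5837]
 [  0.       0.       1.    ]] [[ 0.969  -0.1628  0.186   0.342 ]
 [-0.247  -0.6674  0.7025 -0.661 ]
 [ 0.0097 -0.7267 -0.6869  0.796 ]
 [ 0.      0.      0.      1.    ]]
{'t': 0.1, 'joints': array([ 1.0673,  0.3838,  0.0438,  1.5994, -0.0179,  1.1612, -0.0499]), 'qd': array([ 0.0003, -0.0015,  0.0023, -0.003 , -0.0001, -0.0015, -0.0004]), 'joint_efforts': array([  0.0026, -43.473 ,   1.029 , -25.0456,   0.0108,   0.0054,
        -0.    ]), 'tcp_pos': array([ 0.2562, -0.5964,  0.23  ]), 'ee_rot': array([-3.0748, -0.6326,  0.0009]), 'ft_force': array([ 0.0042, -0.6175,  0.0576]), 'ft_torque': array([ 0.0223, -0.0698,  0.0141]), 'opening': 0.08531789296356318}
```

View pics/top0.png

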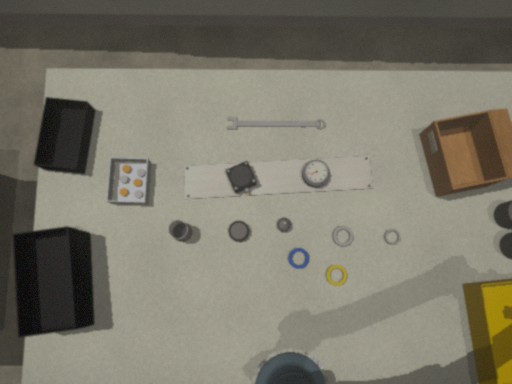

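View pics/side0.png

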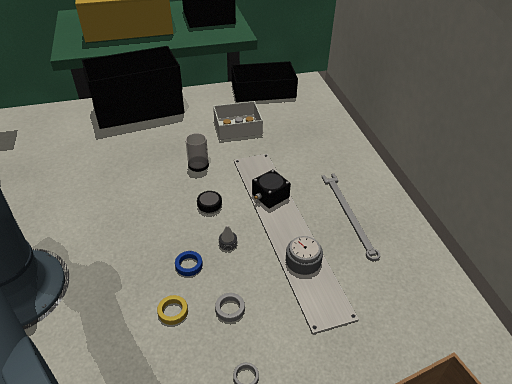

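Top view: pump (241,177), gauge (316,172), tube (181,231), cap (239,231), strainer (284,225), grey spacer (342,236), collar (391,237), with the blue and yellow look-alikes at (298,258) and (336,274). Next I turn these into positions.

```bash
cat > h.py <<'E'
import numpy as np,cv2
from workcell import arm,cams
from scipy.optimize import least_squares
np.set_printoptions(precision=4,suppress=True)
def cloud(n,d):
    i=cams.camera_info(n);K=i["mtx"];T=i["pose"]
    v,u=np.mgrid[:d.shape[0],:d.shape[1]]
    P=np.stack([(u-K[0,2])/K[0,0]*d,(v-K[1,2])/K[1,1]*d,d],-1)
    return P@T[:3,:3].T+T[:3,3]
def proj(n,X):
    i=cams.camera_info(n);K=i["mtx"];T=i["pose"]
    c=(np.atleast_2d(X)-T[:3,3])@T[:3,:3];p=c@K.T
    return p[:,:2]/p[:,2:]
def ray(n,u,v,z):
    i=cams.camera_info(n);K=i["mtx"];T=i["pose"]
    r=T[:3,:3]@np.array([(u-K[0,2])/K[0,0],(v-K[1,2])/K[1,1],1]);o=T[:3,3]
    return o+r*(z-o[2])/r[2]
E
python3 - <<'E'
from h import *
c={}
for n in("top","side"):
    z=np.load(n+"0.npz");c[n]=cloud(n,z["d"])
for nm,(u,v) in dict(pump=(241,177),gauge=(316,172),tube=(181,231),cap=(239,231),str=(284,225),spacer=(342,236),collar=(391,237),bin=(130,182),wr=(275,125)).items():
    W=c["top"][v-22:v+23,u-24:u+25].reshape(-1,3)
    print(nm,c["top"][v,u],"bg",np.median(W[:,2]))
    x0=c["top"][v,u]
    for n in c:
        P=c[n].reshape(-1,3);m=(np.hypot(P[:,0]-x0[0],P[:,1]-x0[1])<.065)&(P[:,2]>(.012 if nm in("pump","gauge") else .006))
        Q=P[m]
        if len(Q): 
            t=Q[Q[:,2]>Q[:,2].max()-.006]
            print("  ",n,len(Q),"zmax",Q[:,2].max(),"all mid",(Q.min(0)+Q.max(0))/2,"ext",np.ptp(Q,axis=0),"topmid",(t.min(0)+t.max(0))/2,"ext",np.ptp(t,axis=0))
for u,v in[(188,167),(187,195),(365,158),(370,187)]:print(ray("top",u,v,.006))
big=cv2.resize(np.load("top0.npz")["p"][140:290,160:410],None,fx=3.2,fy=3.2,interpolation=cv2.INTER_CUBIC);cv2.imwrite("pics/topz.png",big)
E
```

```text
pump [0.5943 0.1422 0.0545] bg 0.006946743709448144
   top 682 zmax 0.06827410890936947 all mid [0.5938 0.1418 0.0401] ext [0.0964 0.1276 0.0563] topmid [0.6    0.1477 0.0653] ext [0.0675 0.0689 0.006 ]
   side 997 zmax 0.060071859388327487 all mid [0.5967 0.1393 0.0362] ext [0.0934 0.0926 0.0478] topmid [0.5965 0.1411 0.0571] ext [0.0862 0.089  0.006 ]
gauge [ 0.6107 -0.0755  0.0502] bg 0.006276125562123314
   top 628 zmax 0.06226417761879244 all mid [ 0.6131 -0.0769  0.0372] ext [0.0915 0.1197 0.0502] topmid [ 0.6138 -0.0763  0.0593] ext [0.0562 0.0494 0.0059]
   side 1118 zmax 0.055831296650818873 all mid [ 0.6109 -0.0829  0.034 ] ext [0.079  0.0748 0.0438] topmid [ 0.6109 -0.0794  0.0528] ext [0.0666 0.0679 0.006 ]
tube [0.4419 0.3172 0.0121] bg 0.0015092768832132286
   top 452 zmax 0.09588571914477195 all mid [0.4442 0.319  0.051 ] ext [0.1202 0.1179 0.0899] topmid [0.4388 0.3148 0.093 ] ext [0.0524 0.0527 0.0057]
   side 723 zmax 0.09241673776503134 all mid [0.4397 0.313  0.0492] ext [0.0555 0.0604 0.0864] topmid [0.4396 0.3128 0.0895] ext [0.0546 0.0578 0.0059]
cap [0.4405 0.1
[... 1555 characters left out ...]
9 0.0319] ext [0.128  0.1168 0.0519] topmid [0.5866 0.4699 0.055 ] ext [0.1256 0.1094 0.0057]
   side 736 zmax 0.053206926255465525 all mid [0.5879 0.4688 0.0296] ext [0.1287 0.1191 0.0471] topmid [0.5879 0.4692 0.0503] ext [0.1287 0.1147 0.0058]
wr [0.7654 0.0415 0.0088] bg 0.0011442028798978043
   top 216 zmax 0.018556345284330478 all mid [0.7682 0.0413 0.0123] ext [0.1238 0.1281 0.0126] topmid [0.768  0.0296 0.0156] ext [0.0176 0.0848 0.006 ]
   side 183 zmax 0.011328989373601495 all mid [0.7701 0.0409 0.0087] ext [0.0184 0.1272 0.0053] topmid [0.7701 0.0409 0.0087] ext [0.0184 0.1272 0.0053]
[0.6344 0.3026 0.006 ]
[0.5493 0.3034 0.006 ]
[ 0.6639 -0.2302  0.006 ]
[ 0.5749 -0.242   0.006 ]
```

View pics/topz.png

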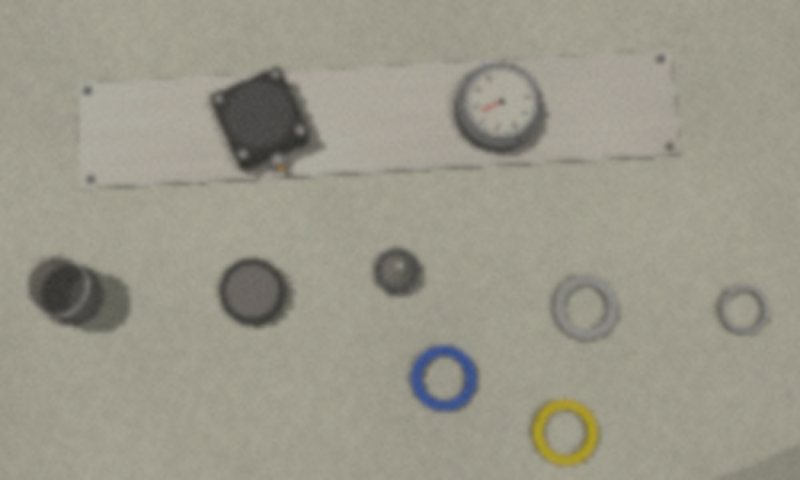

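Run:
```python
from h import *
for nm,(x,y),z in [("spacer",(585,308),.016),("collar",(742,310),.014),("cap",(255,290),.026),("strtip",(402,266),.06),("gauge",(500,103),.051),("pump",(261,116),.056),("tubetop",(57,283),.09)]:
    print(nm,ray("top",160+(x+.5)/3.2-.5,140+(y+.5)/3.2-.5,z))
# board corners via screws
s=[ray("top",160+(x+.5)/3.2-.5,140+(y+.5)/3.2-.5,.006)[:2] for x,y in[(88,90),(91,179),(660,58),(670,147)]]
print(np.array(s),np.mean(s,0)); L=(np.array(s[0])+s[1]-s[2]-s[3])/2;print("len",np.linalg.norm(L),"dir",L/np.linalg.norm(L),np.degrees(np.arctan2(-L[0],L[1])))
p=np.load("side0.npz")["p"]
cv2.imwrite("pics/sidez.png",cv2.resize(p[110:384,140:390],None,fx=2.15,fy=2.15,interpolation=cv2.INTER_CUBIC))
# yellow/blue
for u,v in[(298,258),(336,274)]:print(ray("top",u,v,.016))
```

```text
spacer [ 0.4278 -0.1537  0.016 ]
collar [ 0.4263 -0.2977  0.014 ]
cap [0.4429 0.1467 0.026 ]
strtip [0.4612 0.0156 0.06  ]
gauge [ 0.611  -0.0752  0.051 ]
pump [0.5972 0.1416 0.056 ]
tubetop [0.4427 0.3152 0.09  ]
[[ 0.632   0.3051]
 [ 0.5476  0.3001]
 [ 0.6646 -0.2329]
 [ 0.5792 -0.2392]] [0.6058 0.0333]
len 0.5396205806555987 dir [-0.0595  0.9982] 3.413646001061854
[ 0.3638 -0.0231  0.016 ]
[ 0.3182 -0.132   0.016 ]
```

View pics/sidez.png

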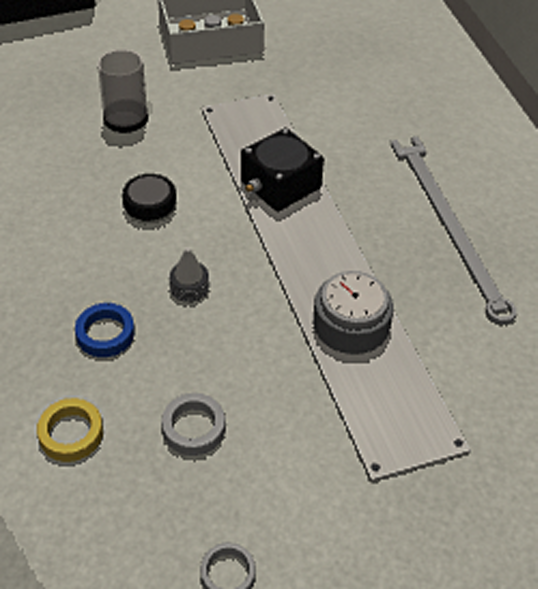

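Call:
servo_tool(motion=[[0, 0, 8, 0, 0, 0, 1], [0, 0, 16, 0, 0, 0, 1], [0, 0, 23.2, 0, 0, 0, 1], [0, 0, 23.2, 0, 0, 0, 1], [0, 0, 23.2, 0, 0, 0, 1]])

```text
t: 0.6
tcp_pos: [0.2566, -0.5968, 0.2307]
ee_rot: [-3.141, -0.006, 0.001]
ft_force: [1.4, 1.1, 0.7]
opening: 0.0855
```

Call:
servo_tool(motion=[[0, 0, 0, 171, -441, 110, 1], [0, 0, 0, 171, -441, 110, 1], [0, 0, 0, 171, -441, 110, 1], [0, 0, 0, 171, -441, 110, 1], [0, 0, 0, 171, -441, 110, 1], [0, 0, 0, 171, -441, 110, 1], [0, 0, 0, 171, -441, 110, 1], [0, 0, 0, 171, -441, 110, 1], [0, 0, 0, 171, -441, 110, 1], [0, 0, 0, 171, -441, 110, 1], [0, 0, 0, 171, -441, 110, 1], [0, 0, 0, 171, -441, 110, 1]])

```text
t: 1.8
tcp_pos: [0.4273, -0.1553, 0.1212]
ee_rot: [3.142, 0.008, -0.001]
ft_force: [-0.7, 0.2, -0.3]
opening: 0.0856
```

Call:
servo_tool(motion=[[0, 0, 0, 0, 0, 40, 1], [0, 0, 0, 0, 0, 80, 1], [0, 0, 0, 0, 0, 105, 1], [0, 0, 0, 0, 0, 120, 1], [0, 0, 0, 0, 0, 122, 0.6], [0, 0, 0, 0, 0, 122, 0.6], [0, 0, 0, 0, 0, 122, 0.6], [0, 0, 0, 0, 0, 122, 0.6]])

```text
t: 2.6
tcp_pos: [0.4284, -0.1569, 0.0005]
ee_rot: [3.141, 0.001, 0.004]
ft_force: [-0.0, 0.3, 0.2]
opening: 0.0684
```

```bash
cat > snap.py <<'E'
import sys
from h import *
# snap.py tag cam x y z half scale
tag=sys.argv[1];out=[]
for n in sys.argv[2].split(","):
    x=[float(a) for a in sys.argv[3:6]];hw=int(sys.argv[6])
    p,d=cams.camera(n);np.savez(f"{n}_{tag}.npz",p=p,d=d)
    u,v=proj(n,x)[0].astype(int);u0,v0=max(0,min(u-hw,511-2*hw)),max(0,min(v-hw,383-2*hw))
    print(n,"crop origin",u0,v0,"scale",390/(2*hw))
    out.append(cv2.resize(p[v0:v0+2*hw,u0:u0+2*hw],(390,390),interpolation=cv2.INTER_CUBIC))
cv2.imwrite(f"pics/{tag}.png",np.hstack(out))
E
python3 snap.py s1 side,top .428 -.1555 .03 60
```

```text
side crop origin 168 239 scale 3.25
top crop origin 283 175 scale 3.25
```

View pics/s1.png

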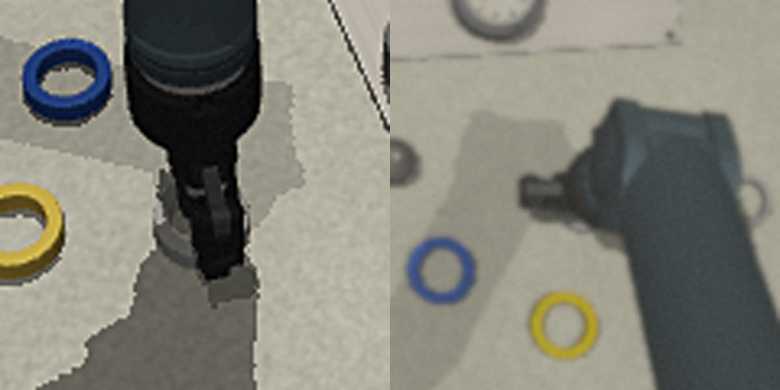

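Side view: the near finger's tip is at crop (220,275), in front of the ring, and the ring (200,225) sits between the jaws. I'll close now.

Call:
servo_tool(motion=[[0, 0, 0, 0, 0, 0, 0.2], [0, 0, 0, 0, 0, 0, -0.2], [0, 0, 0, 0, 0, 0, -0.6], [0, 0, 0, 0, 0, 0, -1], [0, 0, 0, 0, 0, 0, -1], [0, 0, 0, 0, 0, -20, -1], [0, 0, 0, 0, 0, -60, -1], [0, 0, 0, 0, 0, -100, -1], [0, 0, 0, 0, 0, -100, -1], [0, 0, 0, 0, 0, -100, -1]])

```text
t: 3.7
tcp_pos: [0.4279, -0.1563, 0.1003]
ee_rot: [3.141, 0.002, 0.004]
ft_force: [-0.2, 1.3, -0.7]
opening: 0.0569
```

```bash
python3 snap.py s2 side,top .428 -.1555 .1 60
```

```text
side crop origin 167 218 scale 3.25
top crop origin 288 173 scale 3.25
```

View pics/s2.png

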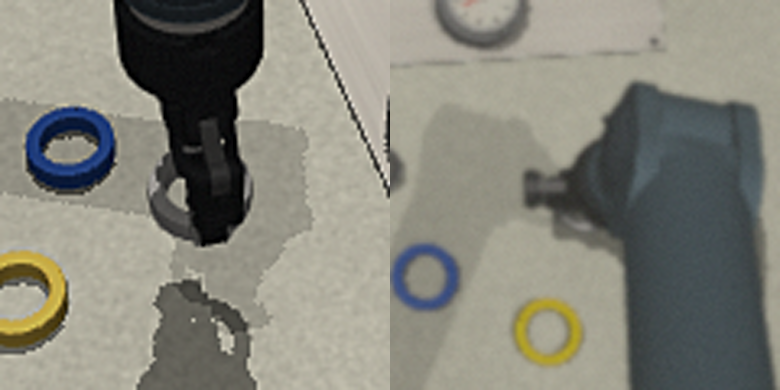

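Run:
```python
from h import *
z=np.load("side_s2.npz");c=cloud("side",z["d"]).reshape(-1,3);col=z["p"].reshape(-1,3).astype(int)
m=(abs(c[:,2]-.108)<.02)&(abs(c[:,0]-.428)<.045)&(abs(c[:,1]+.157)<.06)&(col.sum(1)>180)
Q=c[m];print(len(Q),Q.min(0),Q.max(0),np.percentile(Q[:,2],[5,50,95]))
print(ray("side",167+200.5/3.25,218+195/3.25,.110), proj("side",[[.428,-.156,.11]]))
for s in(-.03,.03):print((proj("side",[[.428+s,-.156,.11]])-[167,218])*3.25)
```

```text
180 [ 0.3988 -0.197   0.1001] [ 0.4581 -0.1199  0.1246] [0.1029 0.1149 0.1172]
[ 0.4286 -0.1616  0.11  ] [[227.7464 275.6597]]
[[145.8936 197.6758]]
[[248.2797 177.2479]]
```

Call:
servo_tool(motion=[[0, 0, 0, 48, 8, 0, -1], [0, 0, 0, 96, 16, 0, -1], [0, 0, 0, 144, 24, 0, -1], [0, 0, 0, 190, 31, 0, -1], [0, 0, 0, 190, 31, 0, -1], [0, 0, 0, 190, 31, 30, -1], [0, 0, 0, 190, 31, 60, -1], [0, 0, 0, 190, 31, 80, -1], [0, 0, 0, 190, 31, 88, -1], [0, 0, 0, 190, 31, 91, -1], [0, 0, 0, 190, 31, 91, -1], [0, 0, 0, 190, 31, 91, -1]])

```text
t: 5.0
tcp_pos: [0.6166, -0.1867, 0.0078]
ee_rot: [-3.141, -0.002, 0.002]
ft_force: [0.2, 0.3, -0.6]
opening: 0.0567
```

```bash
python3 snap.py s3 side,top .618 -.187 .03 60
```

```text
side crop origin 264 233 scale 3.25
top crop origin 292 111 scale 3.25
```

View pics/s3.png

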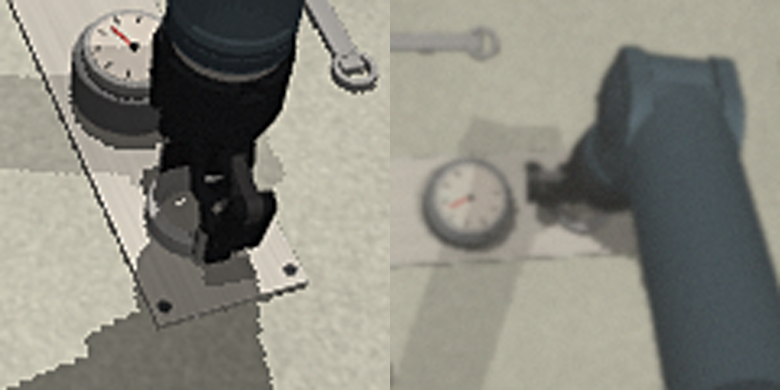

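Ring is just above the board past the gauge, so I release it there.

Call:
servo_tool(motion=[[0, 0, 0, 1, 0, 1, -1], [0, 0, 0, 1, 0, 1, 0.6], [0, 0, 0, 1, 0, 1, 0.65], [0, 0, 0, 1, 0, 1, 0.7], [0, 0, 0, 1, 0, 1, 0.7], [0, 0, 0, 1, 0, -20, 0.7], [0, 0, 0, 1, 0, -60, 0.8], [0, 0, 0, 1, 0, -110, 1], [0, 0, 0, -40, -48, -110, 1], [0, 0, 0, -80, -96, -110, 1], [0, 0, 0, -115, -145, -110, 1], [0, 0, 0, -155, -201, -110, 1]])

```text
t: 6.3
tcp_pos: [0.493, -0.029, 0.1187]
ee_rot: [3.141, 0.0, 0.002]
ft_force: [0.5, 1.0, 0.1]
opening: 0.0857
```

```bash
python3 snap.py s4 side,top .618 -.187 .03 60
python3 - <<'E'
from h import *
z=np.load("side_s4.npz");c=cloud("side",z["d"]).reshape(-1,3)
m=(c[:,2]>.0115)&(c[:,2]<.04)&(abs(c[:,0]-.618)<.04)&(abs(c[:,1]+.187)<.045)
Q=c[m];print(len(Q),Q.min(0),Q.max(0),(Q.min(0)+Q.max(0))/2)
E
```

```text
side crop origin 264 233 scale 3.25
top crop origin 292 111 scale 3.25
443 [ 0.5886 -0.2176  0.0116] [ 0.6483 -0.157   0.0251] [ 0.6185 -0.1873  0.0184]
```

View pics/s4.png

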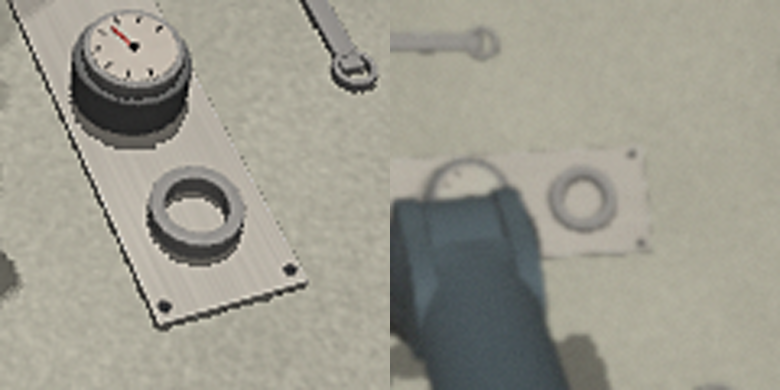

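Call:
servo_tool(motion=[[0, 0, 0, 0, 0, 0, 1], [0, 0, 0, 0, 0, 0, 1], [0, 0, 0, 0, 0, 0, 1]])

```text
t: 6.7
tcp_pos: [0.4954, -0.0318, 0.1186]
ee_rot: [3.141, -0.003, 0.002]
ft_force: [-0.5, 0.1, 0.2]
opening: 0.0855
```

```bash
python3 snap.py s5 side,top .4608 .0145 .03 60
```

```text
side crop origin 167 174 scale 3.25
top crop origin 225 164 scale 3.25
```

View pics/s5.png

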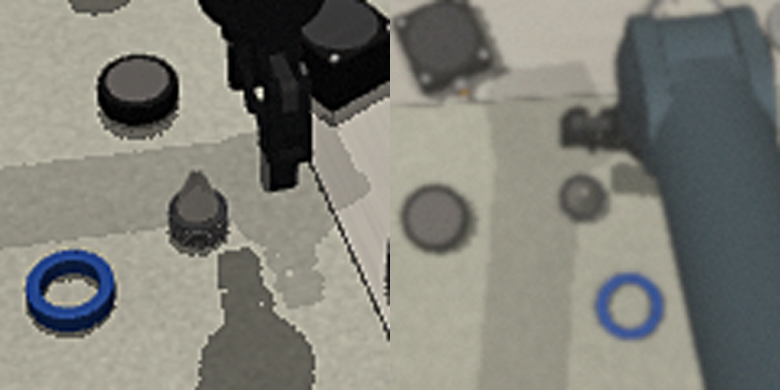

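Call:
servo_tool(motion=[[0, 0, 0, -18, -24, 0, 1], [0, 0, 0, -35, -46, 0, 1], [0, 0, 0, -35, -46, 0, 1], [0, 0, 0, -35, -46, 0, 1]])

```text
t: 7.2
tcp_pos: [0.4595, 0.0156, 0.1183]
ee_rot: [3.141, 0.002, 0.001]
ft_force: [-0.4, -0.2, 0.1]
opening: 0.0854
```

```bash
python3 snap.py s6 side,top .4608 .0145 .03 50
```

```text
side crop origin 177 184 scale 3.9
top crop origin 235 174 scale 3.9
```

View pics/s6.png

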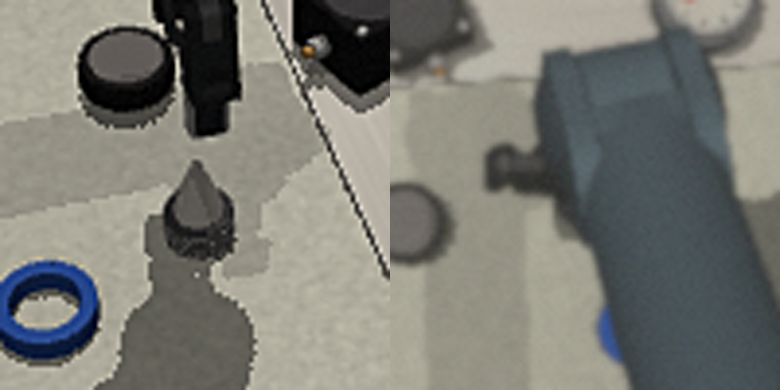

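The gripper is over the strainer (crop (197,215)), lined up with it.

Call:
servo_tool(motion=[[0, 0, 0, 1, 0, 40, 1], [0, 0, 0, 1, 0, 80, 1], [0, 0, 0, 1, 0, 105, 1], [0, 0, 0, 1, 0, 117, 0.6], [0, 0, 0, 1, 0, 117, 0.4], [0, 0, 0, 1, 0, 117, 0.2], [0, 0, 0, 1, 0, 117, 0], [0, 0, 0, 1, 0, 117, -0.5], [0, 0, 0, 1, 0, 117, -1], [0, 0, 0, 1, 0, 117, -1], [0, 0, 0, 1, 0, 117, -1], [0, 0, 0, 1, 0, 97, -1]])

```text
t: 8.5
tcp_pos: [0.4587, 0.0157, 0.0208]
ee_rot: [3.141, 0.002, -0.005]
ft_force: [-0.4, -0.3, -1.8]
opening: 0.0389
```

Call:
servo_tool(motion=[[0, 0, 0, 0, 0, -40, -1], [0, 0, 0, 0, 0, -80, -1], [0, 0, 0, 0, 0, -80, -1], [0, 0, 0, 0, 0, -80, -1]])

```text
t: 8.9
tcp_pos: [0.4612, 0.0158, 0.1027]
ee_rot: [3.141, 0.001, 0.006]
ft_force: [-1.1, 0.2, -1.4]
opening: 0.0387
```

```bash
python3 snap.py s7 side,top .4608 .0145 .1 50
```

```text
side crop origin 176 163 scale 3.9
top crop origin 236 171 scale 3.9
```

View pics/s7.png

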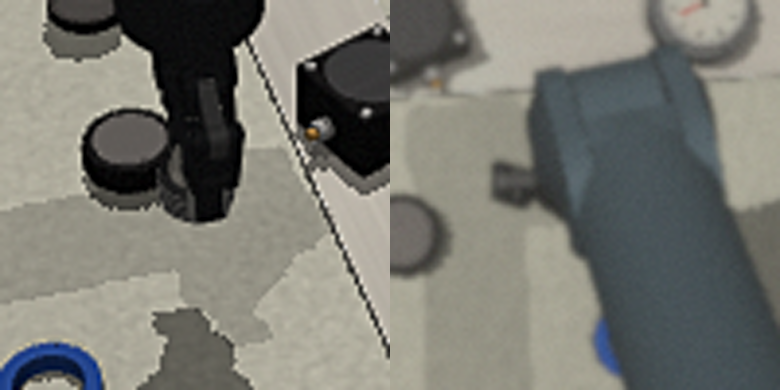

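Call:
servo_tool(motion=[[0, 0, 0, 48, -6, 0, -1], [0, 0, 0, 96, -12, 0, -1], [0, 0, 0, 144, -17, 0, -1], [0, 0, 0, 144, -17, 0, -1], [0, 0, 0, 144, -17, 30, -1], [0, 0, 0, 144, -17, 60, -1], [0, 0, 0, 144, -17, 80, -1], [0, 0, 0, 144, -17, 90, -1], [0, 0, 0, 144, -17, 92, -1], [0, 0, 0, 144, -17, 92, -1], [0, 0, 0, 144, -17, 92, -1]])

```text
t: 10.1
tcp_pos: [0.6022, 0.0329, 0.0092]
ee_rot: [3.141, 0.002, -0.006]
ft_force: [-4.4, -1.0, 5.6]
opening: 0.0389
```

```bash
python3 snap.py s8 side,top .605 .0325 .03 50
```

```text
side crop origin 235 168 scale 3.9
top crop origin 228 125 scale 3.9
```

View pics/s8.png

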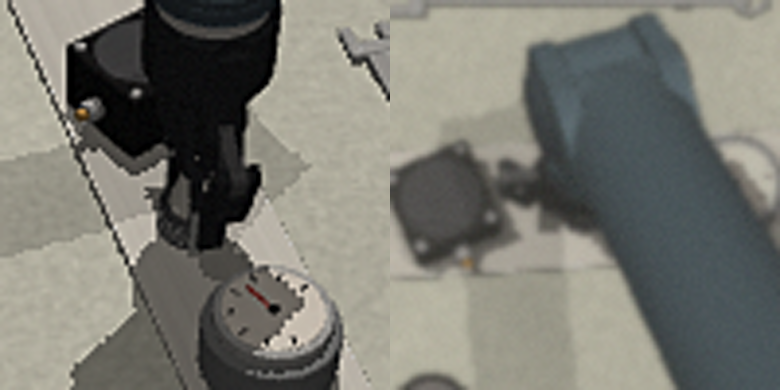

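Contact force is about 6 N, so the base is on the board. I release it.

Call:
servo_tool(motion=[[0, 0, 0, 0, 0, 0, 0.1], [0, 0, 0, 0, 0, 0, 0.2], [0, 0, 0, 0, 0, 0, 0.3], [0, 0, 0, 0, 0, 0, 0.4], [0, 0, 0, 0, 0, -20, 0.6], [0, 0, 0, 0, 0, -60, 0.8], [0, 0, 0, 0, 0, -110, 1], [0, 0, 0, -20, 45, -110, 1], [0, 0, 0, -40, 90, -110, 1], [0, 0, 0, -60, 135, -110, 1], [0, 0, 0, -80, 180, -110, 1], [0, 0, 0, -100, 225, -110, 1]])

```text
t: 11.4
tcp_pos: [0.5033, -0.1938, 0.1195]
ee_rot: [3.141, 0.002, 0.001]
ft_force: [1.2, -0.7, 0.6]
opening: 0.0854
```

```bash
python3 snap.py s9 side,top .605 .0325 .03 45
python3 - <<'E'
from h import *
for n in("side","top"):
    z=np.load(n+"_s9.npz");c=cloud(n,z["d"]).reshape(-1,3)
    for lo,hi in((.013,.08),(.045,.08)):
        m=(c[:,2]>lo)&(c[:,2]<hi)&(np.hypot(c[:,0]-.605,c[:,1]-.0325)<.045)
        Q=c[m];print(n,len(Q),Q.min(0),Q.max(0),(Q.min(0)+Q.max(0))/2)
E
```

```text
side crop origin 240 173 scale 4.333333333333333
top crop origin 233 130 scale 4.333333333333333Traceback (most recent call last):
  File "<stdin>", line 6, in <module>
    return umr_minimum(a, axis, None, out, keepdims, initial, where)
ValueError: zero-size array to reduction operation minimum which has no identity
```

View pics/s9.png

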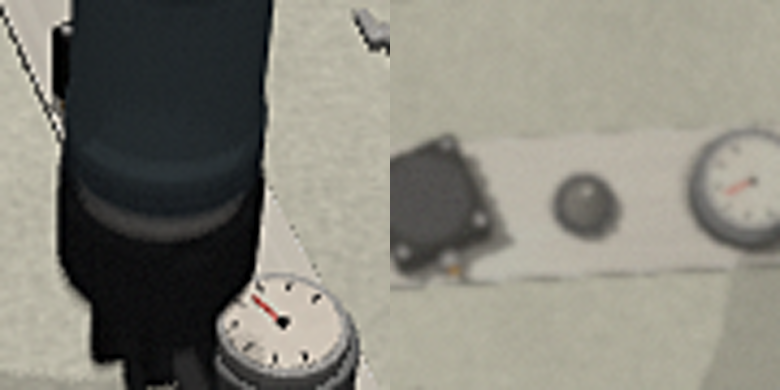

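Call:
servo_tool(motion=[[0, 0, 0, -26, 36, 0, 1], [0, 0, 0, -52, 72, 0, 1], [0, 0, 0, -77, 106, 0, 1], [0, 0, 0, -77, 106, 0, 1], [0, 0, 0, -77, 106, 0, 1], [0, 0, 0, -77, 106, 0, 1]])

```text
t: 12.1
tcp_pos: [0.4284, -0.297, 0.1193]
ee_rot: [-3.141, -0.004, -0.001]
ft_force: [-0.1, 0.5, 0.7]
opening: 0.0855
```

```bash
python3 snap.py s10 side,top .605 .0325 .03 45
python3 - <<'E'
from h import *
for n in("side","top"):
    z=np.load(n+"_s10.npz");c=cloud(n,z["d"]).reshape(-1,3)
    for lo,hi in((.013,.08),(.045,.08)):
        m=(c[:,2]>lo)&(c[:,2]<hi)&(np.hypot(c[:,0]-.605,c[:,1]-.0325)<.04)
        Q=c[m]
        if len(Q):print(n,len(Q),Q.min(0),Q.max(0),(Q.min(0)+Q.max(0))/2)
print(ray("top",233+195/4.333,130+192/4.333,.066))
E
```

```text
side crop origin 240 173 scale 4.333333333333333
top crop origin 233 130 scale 4.333333333333333
side 281 [0.5806 0.01   0.0131] [0.6218 0.0506 0.0673] [0.6012 0.0303 0.0402]
side 62 [0.5917 0.022  0.0455] [0.6085 0.0389 0.0673] [0.6001 0.0305 0.0564]
top 173 [0.5668 0.0008 0.013 ] [0.6333 0.0632 0.0661] [0.6001 0.032  0.0395]
top 37 [0.5924 0.0262 0.0451] [0.6114 0.0437 0.0661] [0.6019 0.0349 0.0556]
[0.6001 0.0358 0.066 ]
```

View pics/s10.png

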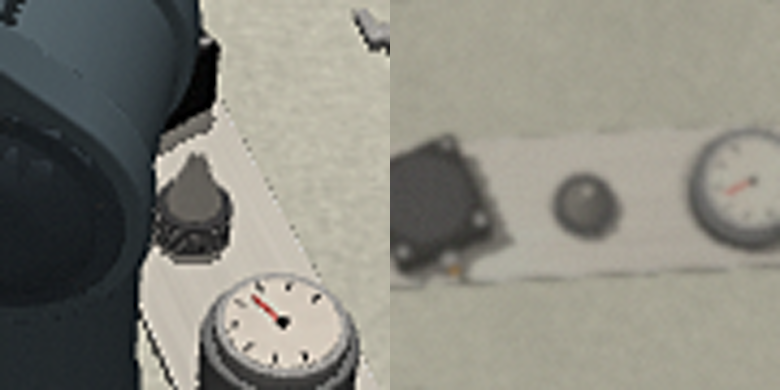

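Strainer stands at about (0.601, 0.033), 4–5 mm from midway, which is within tolerance. Now the collar.

Call:
servo_tool(motion=[[0, 0, 0, -2, 3, 40, 1], [0, 0, 0, -2, 3, 80, 1], [0, 0, 0, -2, 3, 105, 1], [0, 0, 0, -2, 3, 118, 0.5], [0, 0, 0, -2, 3, 119, 0.4], [0, 0, 0, -2, 3, 119, 0.3], [0, 0, 0, -2, 3, 119, 0.3]])

```text
t: 12.9
tcp_pos: [0.4271, -0.3019, 0.0018]
ee_rot: [3.14, 0.002, 0.005]
ft_force: [0.5, -0.6, -0.1]
opening: 0.0555
```

```bash
python3 snap.py s11 side,top .4264 -.3 .02 45
```

```text
side crop origin 200 293 scale 4.333333333333333
top crop origin 347 191 scale 4.333333333333333
```

View pics/s11.png

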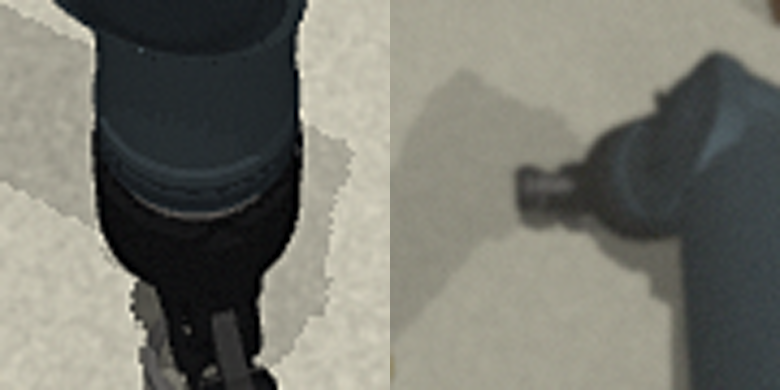

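Call:
servo_tool(motion=[[0, 0, 0, 0, 0, 1, 0.1], [0, 0, 0, 0, 0, 1, -0.2], [0, 0, 0, 0, 0, 1, -0.6], [0, 0, 0, 0, 0, 1, -1], [0, 0, 0, 0, 0, 1, -1], [0, 0, 0, 0, 0, 1, -1], [0, 0, 0, 0, 0, -20, -1], [0, 0, 0, 0, 0, -60, -1], [0, 0, 0, 0, 0, -110, -1], [0, 0, 0, 0, 0, -119, -1], [0, 0, 0, 0, 0, -119, -1], [0, 0, 0, 0, 0, -119, -1]])

```text
t: 14.2
tcp_pos: [0.4244, -0.3007, 0.1184]
ee_rot: [-3.141, -0.001, 0.003]
ft_force: [0.1, 0.3, -1.8]
opening: 0.0429
```

```bash
python3 snap.py s12 side,top .4264 -.3 .13 45
```

```text
side crop origin 199 293 scale 4.333333333333333
top crop origin 359 188 scale 4.333333333333333
```

View pics/s12.png

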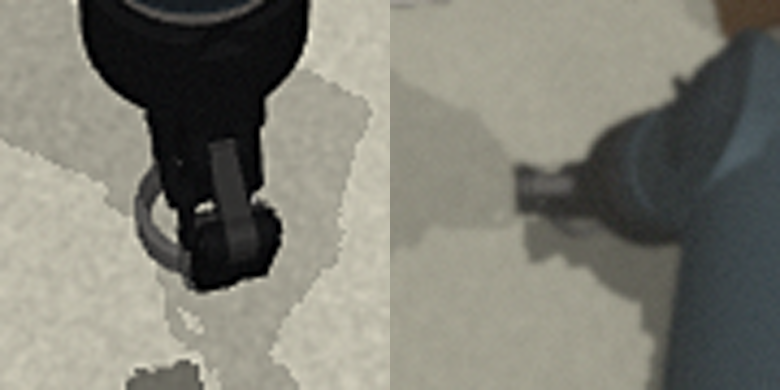

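Run:
```python
from h import *
z=np.load("side_s12.npz");c=cloud("side",z["d"]).reshape(-1,3);col=z["p"].reshape(-1,3).astype(int)
s=arm.sense();print(s["tcp_pos"])
m=(c[:,2]>.1)&(c[:,2]<.15)&(abs(c[:,0]-.4264)<.05)&(abs(c[:,1]+.3)<.05)&(col.sum(1)>150)
Q=c[m];print(len(Q),Q.min(0),Q.max(0))
L=Q[Q[:,0]<.412];print(len(L),L.min(0),L.max(0));
# top surface outline fit circle
cc=np.array([199,293]);
for x in(.4264,):
  th=np.linspace(0,2*np.pi,60)
  for zt in(.118,.132):
    e=proj("side",np.c_[x+.023*np.cos(th),-.301+.023*np.sin(th),np.full(60,zt)]);e=(e-cc)*4.333;print(zt,e.min(0),e.max(0))
```

```text
[ 0.4236 -0.3001  0.1171]
141 [ 0.4015 -0.3362  0.1181] [ 0.4455 -0.2773  0.1483]
99 [ 0.4015 -0.3184  0.1181] [ 0.4119 -0.2843  0.1341]
0.118 [138.423  162.7802] [260.8173 275.8612]
0.132 [137.4921 143.4784] [261.5099 257.1843]
```

Call:
servo_tool(motion=[[0, 0, 0, 22, -41, 0, -1], [0, 0, 0, 44, -83, 0, -1], [0, 0, 0, 66, -125, 0, -1], [0, 0, 0, 88, -166, 0, -1], [0, 0, 0, 110, -208, 0, -1], [0, 0, 0, 132, -250, 0, -1], [0, 0, 0, 154, -291, 0, -1], [0, 0, 0, 176, -333, 0, -1], [0, 0, 0, 176, -333, 0, -1], [0, 0, 0, 176, -333, 0, -1], [0, 0, 0, 176, -333, 0, -1]])

```text
t: 15.4
tcp_pos: [0.5995, 0.0303, 0.1173]
ee_rot: [3.14, -0.0, -0.006]
ft_force: [-0.4, -0.4, -1.3]
opening: 0.0432
```

```bash
python3 snap.py s13 side,top .601 .0325 .08 45
python3 - <<'E'
from h import *
z=np.load("side_s13.npz");c=cloud("side",z["d"]).reshape(-1,3);col=z["p"].reshape(-1,3).astype(int)
print(arm.sense()["tcp_pos"])
m=(c[:,2]>.1)&(c[:,2]<.14)&(abs(c[:,0]-.601)<.05)&(abs(c[:,1]-.0325)<.05)&(col.sum(1)>150)
Q=c[m];print(len(Q),Q.min(0),Q.max(0))
m=(c[:,2]>.012)&(c[:,2]<.072)&(abs(c[:,0]-.601)<.05)&(abs(c[:,1]-.0325)<.04)
Q=c[m];print(len(Q),Q.min(0),Q.max(0),(Q.min(0)+Q.max(0))/2)
Q=Q[Q[:,2]>.055];print(len(Q),Q.min(0),Q.max(0),Q.mean(0))
E
```

```text
side crop origin 240 158 scale 4.333333333333333
top crop origin 234 127 scale 4.333333333333333
[0.5999 0.0293 0.1181]
118 [0.5768 0.0008 0.1171] [0.6186 0.0595 0.1372]
286 [0.5795 0.0096 0.0126] [0.6214 0.0516 0.0679] [0.6004 0.0306 0.0403]
26 [0.5955 0.0269 0.0553] [0.6071 0.0358 0.0679] [0.6007 0.0304 0.0613]
```

View pics/s13.png

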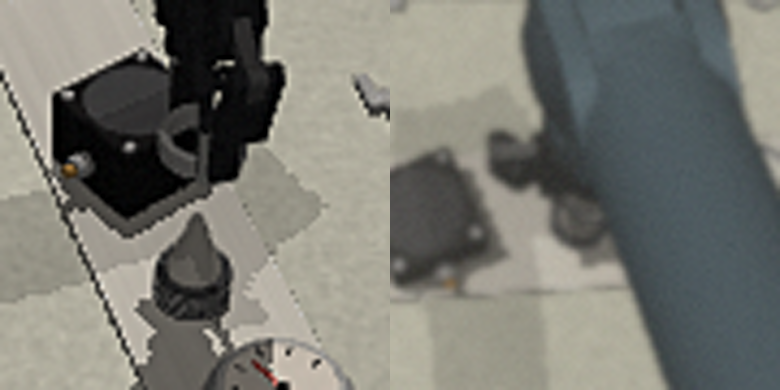

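Call:
servo_tool(motion=[[0, 0, 0, 1, -1, 30, -1], [0, 0, 0, 1, -1, 50, -1], [0, 0, 0, 1, -1, 60, -1], [0, 0, 0, 1, -1, 68, -1], [0, 0, 0, 1, -1, 74, -1], [0, 0, 0, 1, -1, 78, -1], [0, 0, 0, 1, -1, 82, -1], [0, 0, 0, 1, -1, 82, -1]])

```text
t: 16.3
tcp_pos: [0.6021, 0.033, 0.0372]
ee_rot: [-3.142, -0.002, 0.0]
ft_force: [1.1, -0.5, -0.5]
opening: 0.0434
```

```bash
python3 snap.py s14 side,top .601 .0325 .05 40
```

```text
side crop origin 244 172 scale 4.875
top crop origin 238 135 scale 4.875
```

View pics/s14.png

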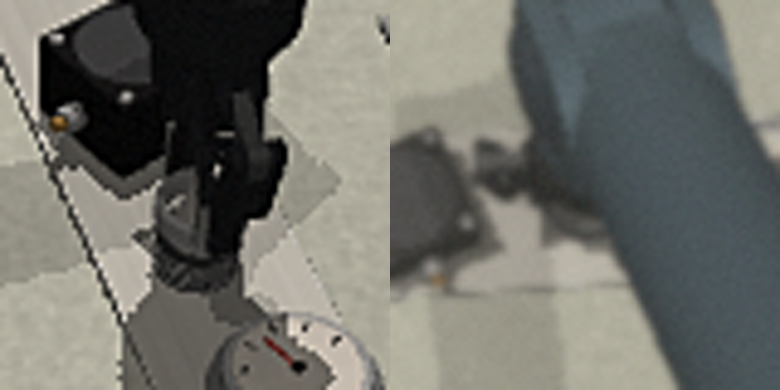

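The collar is around the cone with no contact force yet. I lower it further in small steps.

Call:
servo_tool(motion=[[0, 0, 0, 0, 0, 3, -1], [0, 0, 0, 0, 0, 5, -1], [0, 0, 0, 0, 0, 7, -1], [0, 0, 0, 0, 0, 8, -1], [0, 0, 0, 0, 0, 8, -1]])

```text
t: 16.9
tcp_pos: [0.6018, 0.0329, 0.029]
ee_rot: [3.142, 0.001, -0.001]
ft_force: [0.1, 0.5, -1.2]
opening: 0.0431
```

Call:
servo_tool(motion=[[0, 0, 0, 0, 0, 1, -1], [0, 0, 0, 0, 0, 1, 0.15], [0, 0, 0, 0, 0, 1, 0.2], [0, 0, 0, 0, 0, 1, 0.3], [0, 0, 0, 0, 0, 1, 0.4], [0, 0, 0, 0, 0, -20, 0.5], [0, 0, 0, 0, 0, -60, 0.8], [0, 0, 0, 0, 0, -110, 1], [0, 0, 0, -40, -15, -110, 1], [0, 0, 0, -80, -30, -110, 1], [0, 0, 0, -120, -45, -110, 1], [0, 0, 0, -160, -60, -110, 1]])

```text
t: 18.1
tcp_pos: [0.4406, 0.0933, 0.1396]
ee_rot: [-3.142, -0.001, -0.001]
ft_force: [0.1, 0.4, 0.1]
opening: 0.0853
```

```bash
python3 snap.py s15 side,top .601 .0325 .05 40
python3 - <<'E'
from h import *
for n in("side","top"):
    z=np.load(n+"_s15.npz");c=cloud(n,z["d"]).reshape(-1,3)
    for lo,hi in((.012,.072),(.034,.046),(.05,.075)):
        m=(c[:,2]>lo)&(c[:,2]<hi)&(abs(c[:,0]-.601)<.04)&(abs(c[:,1]-.0325)<.035)
        Q=c[m];print(n,lo,len(Q),Q.min(0),Q.max(0),(Q.min(0)+Q.max(0))/2) if len(Q) else 0
E
```

```text
side crop origin 244 172 scale 4.875
top crop origin 238 135 scale 4.875
side 0.012 353 [0.5789 0.0087 0.0123] [0.624  0.0555 0.0693] [0.6014 0.0321 0.0408]
side 0.034 171 [0.5789 0.0092 0.0343] [0.624  0.0555 0.0457] [0.6014 0.0324 0.04  ]
side 0.05 44 [0.5935 0.0226 0.0501] [0.6081 0.0375 0.0693] [0.6008 0.03   0.0597]
top 0.012 215 [0.5784 0.0004 0.012 ] [0.6396 0.0572 0.065 ] [0.609  0.0288 0.0385]
top 0.034 119 [0.58   0.0139 0.034 ] [0.6245 0.0551 0.0456] [0.6023 0.0345 0.0398]
top 0.05 27 [0.5923 0.0264 0.0507] [0.6061 0.0412 0.0729] [0.5992 0.0338 0.0618]
```

View pics/s15.png

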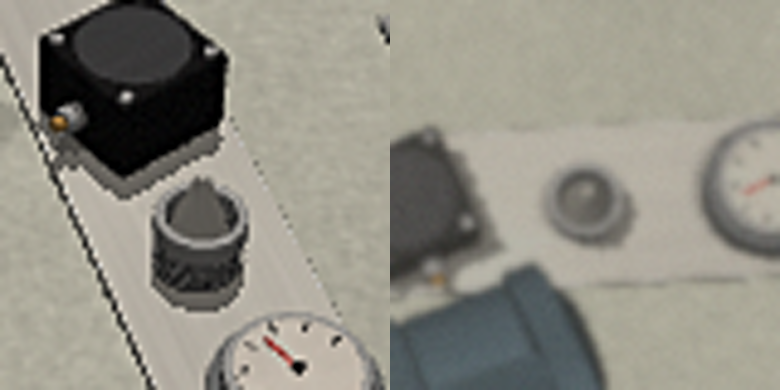

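The collar sits level round the cone, with its rim at about 0.040 as expected. Next is the tube.

Call:
servo_tool(motion=[[0, 0, 0, 0, -45, 0, 1], [0, 0, 0, 0, -90, 0, 1], [0, 0, 0, 0, -135, 0, 1], [0, 0, 0, 0, -180, 0, 1], [0, 0, 0, 0, -220, 0, 1], [0, 0, 0, 0, -220, 0, 1], [0, 0, 0, 0, -220, 0, 1], [0, 0, 0, 0, -220, 0, 1]])

```text
t: 19.0
tcp_pos: [0.4424, 0.3111, 0.1389]
ee_rot: [3.14, -0.002, -0.0]
ft_force: [0.0, -0.3, -0.1]
opening: 0.0855
```

```bash
python3 snap.py s16 side,top .441 .314 .08 50
```

```text
side crop origin 146 91 scale 3.9
top crop origin 128 179 scale 3.9
```

View pics/s16.png

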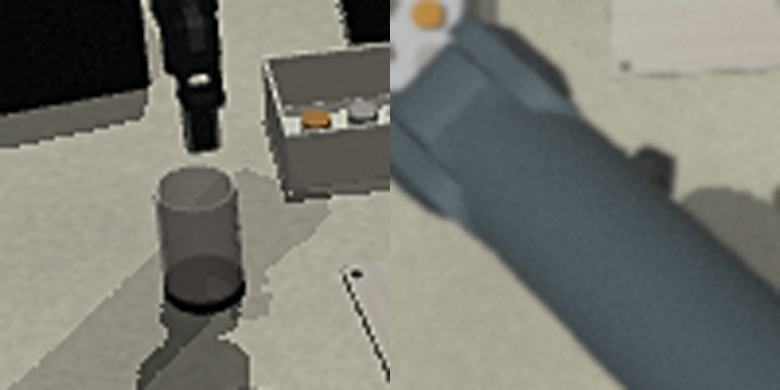

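Call:
servo_tool(motion=[[0, 0, 0, -1, -3, 0, 1], [0, 0, 0, -1, -3, 30, 1], [0, 0, 0, -1, -3, 60, 1], [0, 0, 0, -1, -3, 85, 1], [0, 0, 0, -1, -3, 94, 1], [0, 0, 0, -1, -3, 94, 0.6], [0, 0, 0, -1, -3, 94, 0.4], [0, 0, 0, -1, -3, 94, 0.1], [0, 0, 0, -1, -3, 94, -0.4], [0, 0, 0, -1, -3, 94, -1], [0, 0, 0, -1, -3, 94, -1], [0, 0, 0, -1, -3, 94, -1]])

```text
t: 20.3
tcp_pos: [0.4421, 0.3168, 0.0469]
ee_rot: [-3.14, -0.001, -0.004]
ft_force: [-0.2, -0.0, 6.5]
opening: 0.0544
```

Call:
servo_tool(motion=[[0, 0, 0, 0, 0, -20, -1], [0, 0, 0, 0, 0, -60, -1], [0, 0, 0, 0, 0, -100, -1], [0, 0, 0, 0, 0, -100, -1], [0, 0, 0, 0, 0, -100, -1]])

```text
t: 20.8
tcp_pos: [0.4412, 0.316, 0.1461]
ee_rot: [-3.141, -0.001, -0.003]
ft_force: [-0.4, -1.7, -2.1]
opening: 0.0539
```

```bash
python3 snap.py s17 side,top .441 .314 .14 50
python3 - <<'E'
from h import *
z=np.load("side_s17.npz");c=cloud("side",z["d"]).reshape(-1,3)
m=(c[:,2]>.08)&(c[:,2]<.125)&(abs(c[:,0]-.441)<.05)&(abs(c[:,1]-.314)<.06)
Q=c[m];print(len(Q),Q.min(0),Q.max(0),(Q.min(0)+Q.max(0))/2);print(arm.sense()["tcp_pos"])
E
```

```text
side crop origin 144 72 scale 3.9
top crop origin 124 176 scale 3.9
179 [0.4113 0.2853 0.0988] [0.4672 0.3168 0.125 ] [0.4393 0.3011 0.1119]
[0.4396 0.3146 0.1437]
```

View pics/s17.png

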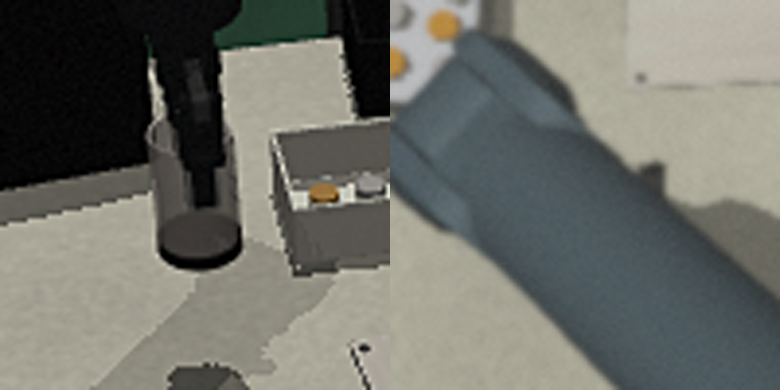

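Call:
servo_tool(motion=[[0, 0, 0, 0, 40, 0, -1], [0, 0, 0, 20, 80, 0, -1], [0, 0, 0, 50, 110, 0, -1], [0, 0, 0, 85, 140, 0, -1], [0, 0, 0, 120, 165, 0, -1], [0, 0, 0, 157, 173, 0, -1], [0, 0, 0, 157, 173, 0, -1], [0, 0, 0, 157, 173, 0, -1], [0, 0, 0, 157, 173, 20, -1], [0, 0, 0, 157, 173, 34, -1], [0, 0, 0, 157, 173, 34, -1], [0, 0, 0, 157, 173, 34, -1]])

```text
t: 22.1
tcp_pos: [0.5964, 0.1434, 0.1103]
ee_rot: [3.141, 0.004, -0.004]
ft_force: [0.5, 0.3, -2.0]
opening: 0.0544
```

```bash
python3 snap.py s18 side,top .597 .141 .08 50
python3 - <<'E'
from h import *
z=np.load("side_s18.npz");c=cloud("side",z["d"]).reshape(-1,3)
m=(c[:,2]>.063)&(c[:,2]<.09)&(abs(c[:,0]-.597)<.05)&(abs(c[:,1]-.141)<.05)
Q=c[m];print(len(Q),Q.min(0),Q.max(0),(Q.min(0)+Q.max(0))/2);print(arm.sense()["tcp_pos"])
E
```

```text
side crop origin 220 123 scale 3.9
top crop origin 191 124 scale 3.9
188 [0.5658 0.1125 0.0634] [0.6203 0.1521 0.09  ] [0.593  0.1323 0.0767]
[0.5981 0.1435 0.1119]
```

View pics/s18.png

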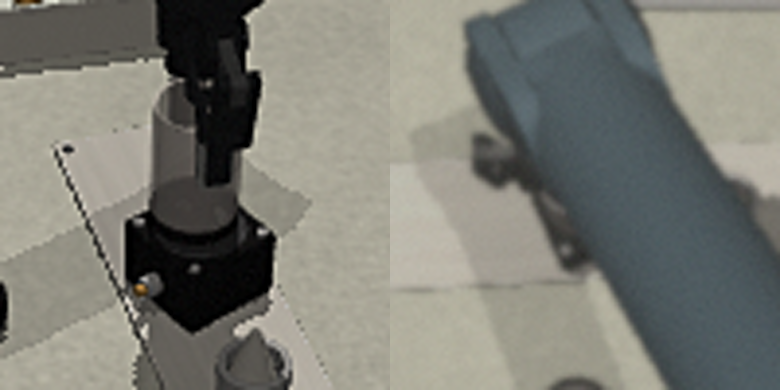

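Call:
servo_tool(motion=[[0, 0, 0, 2, 0, 3, -1], [0, 0, 0, 2, 0, 6, -1], [0, 0, 0, 2, 0, 7, -1], [0, 0, 0, 2, 0, 7, -1]])

```text
t: 22.6
tcp_pos: [0.5998, 0.1428, 0.1041]
ee_rot: [3.141, 0.001, -0.001]
ft_force: [0.5, -0.7, -2.9]
opening: 0.054
```

Call:
servo_tool(motion=[[0, 0, 0, 0, 0, 1, -1], [0, 0, 0, 0, 0, 2, -1], [0, 0, 0, 0, 0, 2, -1]])

```text
t: 22.9
tcp_pos: [0.6002, 0.143, 0.1031]
ee_rot: [3.141, 0.001, 0.001]
ft_force: [-1.6, -0.0, 3.2]
opening: 0.0546
```

```bash
python3 snap.py s19 side,top .597 .141 .08 40
python3 - <<'E'
from h import *
z=np.load("side_s19.npz");c=cloud("side",z["d"]).reshape(-1,3)
m=(c[:,2]>.061)&(c[:,2]<.085)&(abs(c[:,0]-.597)<.05)&(abs(c[:,1]-.141)<.05)
Q=c[m];print(len(Q),Q.min(0),Q.max(0),(Q.min(0)+Q.max(0))/2);s=arm.sense();print(s["tcp_pos"],s["ft_force"])
E
```

```text
side crop origin 230 133 scale 4.875
top crop origin 201 134 scale 4.875
173 [0.5695 0.1096 0.061 ] [0.6232 0.1442 0.0846] [0.5964 0.1269 0.0728]
[0.6002 0.143  0.1031] [-1.1252 -0.4082  4.1069]
```

View pics/s19.png

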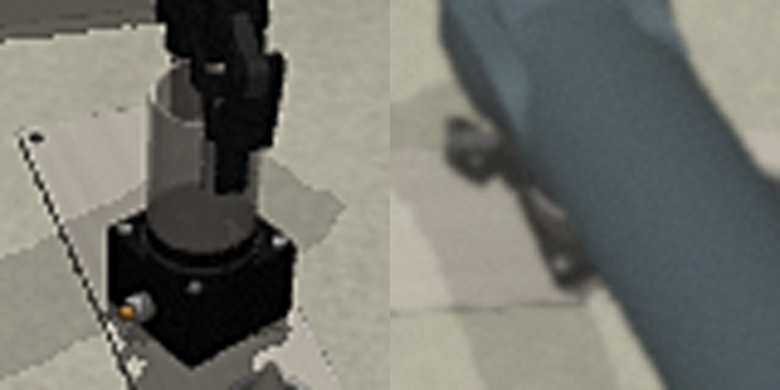

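Contact is made (~4 N) and the tube is centred on the seat mark. Release and rise.

Call:
servo_tool(motion=[[0, 0, 0, 0, 0, 0, 0.4], [0, 0, 0, 0, 0, 0, 0.6], [0, 0, 0, 0, 0, 0, 0.8], [0, 0, 0, 0, 0, 0, 1], [0, 0, 0, 0, 0, 0, 1], [0, 0, 0, 0, 0, -30, 1], [0, 0, 0, 0, 0, -70, 1], [0, 0, 0, 0, 0, -105, 1], [0, 0, 0, -45, 0, -105, 1], [0, 0, 0, -90, 0, -105, 1], [0, 0, 0, -135, 0, -105, 1], [0, 0, 0, -158, -2, -105, 1]])

```text
t: 24.2
tcp_pos: [0.438, 0.1445, 0.2066]
ee_rot: [3.14, 0.004, -0.004]
ft_force: [0.7, 1.0, 0.2]
opening: 0.0857
```

Call:
servo_tool(motion=[[0, 0, 0, 0, 0, 40, 1], [0, 0, 0, 0, 0, 80, 1], [0, 0, 0, 0, 0, 110, 1], [0, 0, 0, 0, 0, 110, 1], [0, 0, 0, 0, 0, 110, 1]])

```text
t: 24.7
tcp_pos: [0.4419, 0.145, 0.0975]
ee_rot: [-3.141, -0.002, 0.001]
ft_force: [0.6, 0.5, 0.6]
opening: 0.0856
```

```bash
python3 snap.py s20 side,top .52 .141 .06 60
python3 - <<'E'
from h import *
for n in("side","top"):
    z=np.load(n+"_s20.npz");c=cloud(n,z["d"]).reshape(-1,3)
    for lo,hi in((.061,.16),(.135,.16)):
        m=(c[:,2]>lo)&(c[:,2]<hi)&(abs(c[:,0]-.597)<.05)&(abs(c[:,1]-.141)<.05)
        Q=c[m];print(n,lo,len(Q),Q.min(0),Q.max(0),(Q.min(0)+Q.max(0))/2) if len(Q) else 0
s=arm.sense();print(s["tcp_pos"],s["ft_force"])
E
```

```text
side crop origin 180 124 scale 3.25
top crop origin 181 142 scale 3.25
side 0.061 903 [0.5701 0.1125 0.0612] [0.6253 0.1711 0.1489] [0.5977 0.1418 0.1051]
side 0.135 203 [0.5706 0.1132 0.1351] [0.6253 0.1711 0.1489] [0.5979 0.1422 0.142 ]
top 0.061 447 [0.5636 0.1075 0.0612] [0.6262 0.1794 0.1511] [0.5949 0.1434 0.1061]
top 0.135 96 [0.57   0.1179 0.1351] [0.6262 0.1719 0.1511] [0.5981 0.1449 0.1431]
[0.4438 0.1456 0.0991] [-0.0315  0.8439  1.3062]
```

View pics/s20.png

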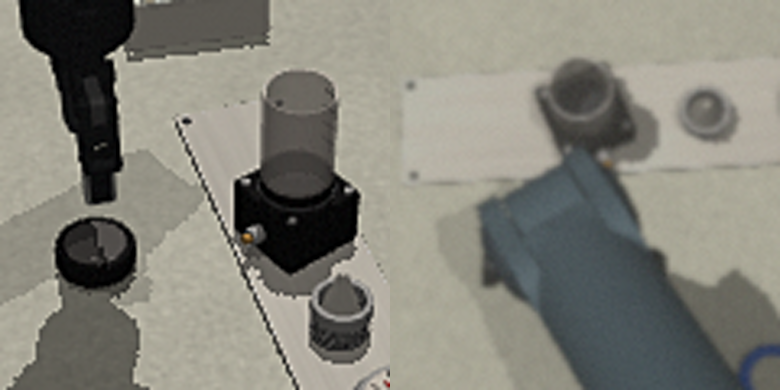

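Tube stands at (0.598, 0.142) on the pump centre. Now for the cap: the gripper is above it.

Call:
servo_tool(motion=[[0, 0, 0, -1, -1, 40, 1], [0, 0, 0, -1, -1, 70, 1], [0, 0, 0, -1, -1, 88, 1], [0, 0, 0, -1, -1, 95, 1], [0, 0, 0, -1, -1, 95, 0.6], [0, 0, 0, -1, -1, 95, 0.5], [0, 0, 0, -1, -1, 95, 0.2], [0, 0, 0, -1, -1, 95, -0.3], [0, 0, 0, -1, -1, 95, -1], [0, 0, 0, -1, -1, 95, -1], [0, 0, 0, -1, -1, 95, -1]])

```text
t: 25.9
tcp_pos: [0.443, 0.1465, 0.0045]
ee_rot: [-3.141, -0.001, -0.006]
ft_force: [-1.3, -0.1, 5.5]
opening: 0.0577
```

Call:
servo_tool(motion=[[0, 0, 0, 0, 0, -20, -1], [0, 0, 0, 0, 0, -60, -1], [0, 0, 0, 0, 0, -105, -1], [0, 0, 0, 0, 0, -150, -1], [0, 0, 0, 0, 0, -180, -1], [0, 0, 0, 0, 0, -180, -1], [0, 0, 0, 0, 0, -180, -1]])

```text
t: 26.6
tcp_pos: [0.4417, 0.1459, 0.1838]
ee_rot: [-3.141, -0.001, -0.006]
ft_force: [-0.0, -1.0, -0.9]
opening: 0.0578
```

```bash
python3 snap.py s21 side,top .442 .146 .19 50
python3 - <<'E'
from h import *
z=np.load("side_s21.npz");c=cloud("side",z["d"]).reshape(-1,3)
m=(c[:,2]>.165)&(c[:,2]<.22)&(abs(c[:,0]-.442)<.05)&(abs(c[:,1]-.146)<.06)
Q=c[m];print(len(Q),Q.min(0),Q.max(0),(Q.min(0)+Q.max(0))/2);s=arm.sense();print(s["tcp_pos"],s["ft_force"])
E
```

```text
side crop origin 154 95 scale 3.9
top crop origin 187 174 scale 3.9
376 [0.4098 0.1011 0.1867] [0.4712 0.1818 0.2192] [0.4405 0.1414 0.2029]
[0.4399 0.1453 0.1814] [ 0.0035  0.1275 -0.5612]
```

View pics/s21.png

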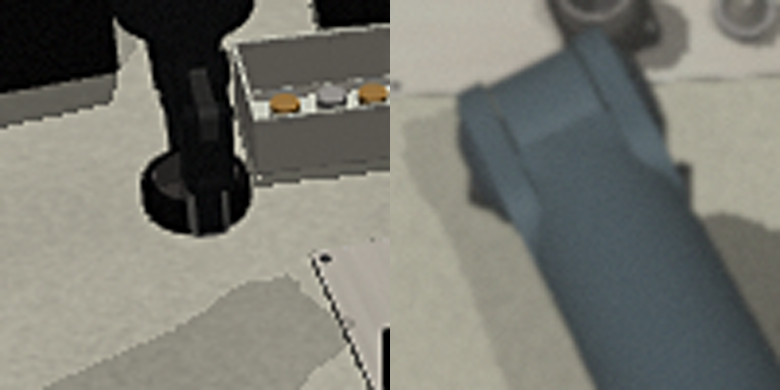

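Call:
servo_tool(motion=[[0, 0, 0, 40, 1, 0, -1], [0, 0, 0, 80, 2, 0, -1], [0, 0, 0, 120, 3, 0, -1], [0, 0, 0, 157, 3, 0, -1], [0, 0, 0, 157, 3, 0, -1], [0, 0, 0, 157, 3, 0, -1], [0, 0, 0, 157, 3, 15, -1], [0, 0, 0, 157, 3, 20, -1], [0, 0, 0, 157, 3, 20, -1], [0, 0, 0, 157, 3, 20, -1]])

```text
t: 27.7
tcp_pos: [0.5971, 0.143, 0.1619]
ee_rot: [3.141, 0.003, -0.001]
ft_force: [0.2, -1.0, -0.4]
opening: 0.0574
```

```bash
python3 snap.py s22 side,top .598 .142 .14 40
python3 - <<'E'
from h import *
z=np.load("side_s22.npz");c=cloud("side",z["d"]).reshape(-1,3)
for lo,hi in((.168,.2),(.06,.145)):
    m=(c[:,2]>lo)&(c[:,2]<hi)&(abs(c[:,0]-.598)<.05)&(abs(c[:,1]-.142)<.06)
    Q=c[m];print(len(Q),Q.min(0),Q.max(0),(Q.min(0)+Q.max(0))/2)
for i in range(3):
    s=arm.sense();print(s["tcp_pos"],s["ft_force"])
E
```

```text
side crop origin 231 113 scale 4.875
top crop origin 200 129 scale 4.875
372 [0.5648 0.099  0.168 ] [0.6204 0.177  0.1997] [0.5926 0.138  0.1839]
730 [0.5702 0.1123 0.0602] [0.6245 0.1725 0.1446] [0.5974 0.1424 0.1024]
[0.598  0.1431 0.1628] [ 1.0565 -0.5901 -0.3325]
[0.598  0.1431 0.1628] [ 1.0565 -0.5901 -0.3325]
[0.598  0.1431 0.1628] [ 1.0565 -0.5901 -0.3325]
```

View pics/s22.png

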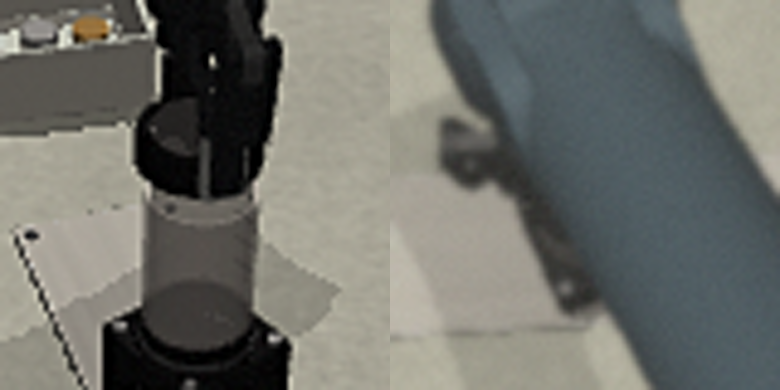

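Call:
servo_tool(motion=[[0, 0, 0, 1.5, 0, 4, -1], [0, 0, 0, 1.5, 0, 9, -1], [0, 0, 0, 1.5, 0, 13, -1], [0, 0, 0, 1.5, 0, 16, -1], [0, 0, 0, 1.5, 0, 16, -1]])

```text
t: 28.3
tcp_pos: [0.5989, 0.1427, 0.1454]
ee_rot: [3.141, 0.001, -0.002]
ft_force: [-0.0, 0.2, -1.0]
opening: 0.0577
```

```bash
python3 snap.py s23 side .598 .142 .14 35
```

```text
side crop origin 236 118 scale 5.571428571428571
```

View pics/s23.png

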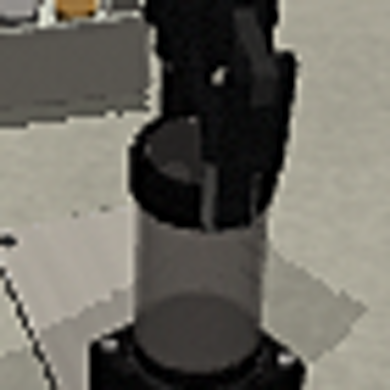

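The plug is entering with no side force. Down a little more, until contact.

Call:
servo_tool(motion=[[0, 0, 0, 0, 0, 1, -1], [0, 0, 0, 0, 0, 2, -1], [0, 0, 0, 0, 0, 2, -1]])

```text
t: 28.65
tcp_pos: [0.5998, 0.1431, 0.1447]
ee_rot: [-3.141, -0.001, -0.001]
ft_force: [-0.4, 0.1, 0.9]
opening: 0.0575
```

Call:
servo_tool(motion=[[0, 0, 0, 0, 0, 1, -1], [0, 0, 0, 0, 0, 1, -1]])

```text
t: 28.85
tcp_pos: [0.6001, 0.1432, 0.1447]
ee_rot: [-3.141, -0.001, -0.002]
ft_force: [-1.9, -0.5, 4.2]
opening: 0.0576
```

Seated, with contact at about 5 N. I open gently and rise.

Call:
servo_tool(motion=[[0, 0, 0, 0, 0, 0, 0.45], [0, 0, 0, 0, 0, 0, 0.6], [0, 0, 0, 0, 0, 0, 0.8], [0, 0, 0, 0, 0, 0, 1], [0, 0, 0, 0, 0, 0, 1], [0, 0, 0, 0, 0, -30, 1], [0, 0, 0, 0, 0, -70, 1], [0, 0, 0, -45, 0, -80, 1], [0, 0, 0, -90, 0, -80, 1], [0, 0, 0, -135, 0, -80, 1], [0, 0, 0, -180, 0, -80, 1], [0, 0, 0, -210, 0, -80, 1]])

```text
t: 30.05
tcp_pos: [0.3863, 0.1426, 0.2227]
ee_rot: [3.14, 0.003, -0.002]
ft_force: [0.6, 0.1, 0.2]
opening: 0.0853
```

Call:
servo_tool(motion=[[0, 0, 0, 0, -45, 0, 1], [0, 0, 0, 0, -90, 0, 1], [0, 0, 0, 0, -130, 0, 1], [0, 0, 0, 0, -130, 0, 1], [0, 0, 0, 0, -130, 0, 1]])

```text
t: 30.55
tcp_pos: [0.3889, 0.2738, 0.2233]
ee_rot: [-3.141, -0.006, 0.0]
ft_force: [-0.2, -0.6, -1.0]
opening: 0.0855
```

```bash
python3 snap.py s24 side,top .6 .05 .06 95
python3 - <<'E'
from h import *
def box(n,c,x,y,lo,hi,r):
    m=(c[:,2]>lo)&(c[:,2]<hi)&(np.hypot(c[:,0]-x,c[:,1]-y)<r)
    Q=c[m];print(n,len(Q),(Q.min(0)+Q.max(0))/2,np.ptp(Q,axis=0),"zmed",np.median(Q[:,2])) if len(Q) else 0
for n in("side","top"):
    z=np.load(n+"_s24.npz");c=cloud(n,z["d"]).reshape(-1,3)
    box(n+" captop",c,.598,.142,.155,.19,.05)
    box(n+" tube",c,.598,.142,.065,.135,.05)
    box(n+" collar",c,.601,.0325,.032,.05,.04)
    box(n+" tip",c,.601,.0325,.054,.08,.03)
    box(n+" spacer",c,.6185,-.187,.0135,.04,.05)
    box(n+" gauge",c,.611,-.077,.045,.07,.05)
    box(n+" bin",c,.588,.469,.045,.06,.1)
    box(n+" wrench",c,.768,.04,.0055,.03,.075)
s=arm.sense();print(s["tcp_pos"],s["ft_force"])
E
```

```text
side crop origin 187 109 scale 2.0526315789473686
top crop origin 177 79 scale 2.0526315789473686
side captop 401 [0.598  0.1425 0.1626] [0.0601 0.0609 0.0149] zmed 0.16567285353915306
side tube 522 [0.5969 0.133  0.1   ] [0.0537 0.04   0.0699] zmed 0.1011771094871819
side collar 201 [0.6018 0.0322 0.041 ] [0.0443 0.048  0.0176] zmed 0.03937185998966919
side tip 28 [0.6    0.0318 0.0607] [0.0122 0.0126 0.0134] zmed 0.06003985648396837
side spacer 421 [ 0.6178 -0.188   0.0195] [0.0586 0.0601 0.0119] zmed 0.02136114671043965
side gauge 634 [ 0.6111 -0.0793  0.0504] [0.0663 0.0675 0.0108] zmed 0.051408212250956264
side bin 213 [0.5868 0.468  0.0492] [0.1325 0.1176 0.0084] zmed 0.048635453434733966
side wrench 260 [0.7702 0.0401 0.0085] [0.0181 0.1468 0.0059] zmed 0.007244086319081411
top captop 406 [0.5993 0.1444 0.1657] [0.0602 0.0587 0.0208] zmed 0.16671855721799378
top tube 89 [0.5809 0.1442 0.0999] [0.0209 0.0521 0.0698] zmed 0.09760635647470961
top collar 140 [0.6022 0.0345 0.0409] [0.0453 0.0413 0.0174] zmed 0.03968899376151769
top tip 16 [0.6012 0.0353 0.0609] [0.0103 0.0116 0.0135] zmed 0.061589290887203996
top spacer 193 [ 0.6191 -0.1845  0.0214] [0.0602 0.066  0.0157] zmed 0.021441058062166674
top gauge 423 [ 0.6117 -0.0774  0.053 ] [0.0715 0.0736 0.0156] zmed 0.05150309768828354
top bin 233 [0.5876 0.4702 0.0519] [0.134  0.1146 0.0137] zmed 0.050411188626504844
top wrench 296 [0.7669 0.0399 0.0118] [0.1394 0.1493 0.0126] zmed 0.007869909491146299
[0.3895 0.2714 0.2229] [ 1.0051 -1.3198  0.0237]
```

View pics/s24.png

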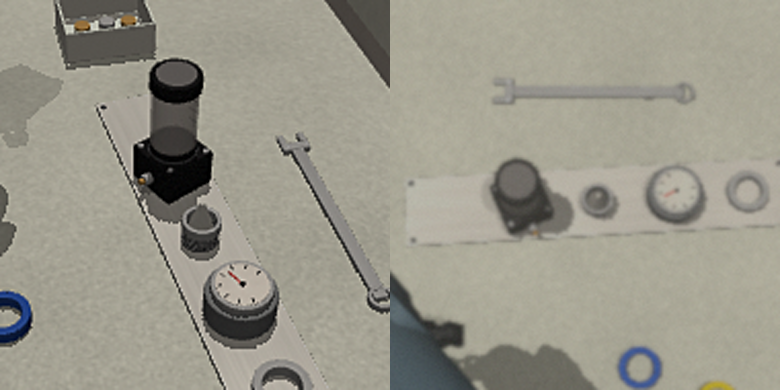

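All checks agree: the cap top is at 0.166 (expected 0.166) and the collar top at 0.040 (expected 0.040). The spacer is about 108 mm from the gauge, and the bin and wrench haven't moved.

```bash
python3 -c "
from workcell import arm
print(arm.sign_off())"
```

```text
the job is handed in; nothing more can be done
None
```

The layout is complete and I handed it in at about 31 s of the 138 s allowed. `sign_off` gave no verdict, so the results below are from my own last camera checks.

| Part | Last check | Limit |
|---|---|---|
| Tube | upright, 1–3 mm from the pump block's centre | 12 mm |
| Cap | seated: its top is at 166 mm, as expected; within about 2 mm of the tube's axis | 8 mm off the axis |
| Strainer | upright, about 4–5 mm from midway | 15 mm |
| Collar | level round the cone: its top is at 40 mm, as expected; within about 3 mm of the strainer's axis | 8 mm off the axis |
| Spacer | flat on the board, 107–109 mm from the gauge stand's centre, within about 2 mm of the line | 95–125 mm, 15 mm off the line |
| Wrench and bin | within about 2 mm of their starts, which is measurement noise | 20 mm |

The gripper was open and clear of everything at the end.

No check failed. The two cameras disagreed by 2–4 mm along y, so I used averages; that is well inside the margins. The strainer touched the board lightly (about 6 N) just before I let go of it, and it stood up cleanly afterwards.

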